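# Load four circuit modules into their matching nests

### The arm

A 6-joint arm with a two-finger parallel gripper is mounted at the origin on the work surface. World frame = base frame: x ahead of the robot, y to its left, z up, the work surface at z = 0. Lengths are in mm, angles in degrees, forces in N, time in s.
With the tool pointing down it reaches from about 325 to 925 mm from the base axis. Payload 3.1 kg.
Tool frame: the origin (TCP) lies at the very end of the fingers, on their centre line; the grasp point (between the pads) lies grasp_offset behind it (grasp_offset is the distance from the TCP to the grasp point, in mm); z points along the fingers, x is the direction in which the jaws open and shut, and the axes are right-handed (so a half turn about z gives the same grasp; the last joint's range is limited). The gripper opens to 85 mm and grips with 20 to 120 N. Pads are 22 mm wide; open, the fingers measure 114 mm over their backs; the gripper's body (76 mm by 85 mm) begins 54 mm behind the grasp point. The pads swing forward as they close: fully open they stand 13 mm farther back than shut.
Start: joints at [-78.679, 12.427, 92.441, -0, 75.132, -6.429], TCP at [190.564, -595.252, 231.3] pointing down, gripper open.
Joint ranges: [-157.48, 157.48], [-44.54, 120.13], [17.64, 146.25], [-64.5, 244.5], [7.68, 150.69], [-147.95, 147.95]. Speed limits (degrees/s): [159.86, 159.86, 180, 180, 180, 180].

### API

Orientations are given as [roll, pitch, yaw] about the fixed x, y, z axes, in that order (R = Rz(yaw) Ry(pitch) Rx(roll)).
In Python, from station import * gives the robot as it stands. Calls block until the motion is done:
- goto(position, orientation): joint-space move of the TCP to a pose.
- move_l(position, attitude=None, speed=150): straight line of the TCP; attitude=None keeps the orientation; speed is the mean speed in mm/s.
- move_j(angles): joint-space move.
- grip(opening, squeeze=None): finger opening in mm; squeeze is the grip in N (None keeps the last); returns when the fingers have stopped.
- wait(seconds).
- solve_ik(position, orientation): joint angles nearest the present ones, or None.
- get_obs(): the state.
- get_image(name): name is "scene" or "top"; returns the picture (420x560x3 uint8, red, green, blue); there is no depth.
- get_calibration(name): a dict with "fx", "fy", "cx", "cy" (pixels), "R" (3x3) and "t" (3): a world point X has camera coordinates R X + t. Camera axes: x right, y down, z forward; pixel columns grow to the right and rows downward; lengths in mm; the calibration is good to about 2 mm. A picture is of the moment at which its call begins. get_calibration takes no time and is no camera call.
A pose or a line that the arm cannot do raises Unreachable and nothing moves.
- sign_off(): hands the job in, once; it reports no verdict.
Trained networks look in the newest picture that a camera, given by its name, has taken for a name from the list of things; names that differ only in an ending like _2 or _b are one class to them, and where a whole thing is asked for, a point or a joint stands for the part that bears it (a point fixed in the world has none). Each returns a list of dicts, best first, with "score" (0 to 1); they miss things now and then, are a little off and sometimes report something else, mostly with a low value. They report only what shows in the picture. A call takes as long as a camera call. They do not tell look-alikes from the thing itself.
- spot_in(name, camera): "extent" ([centre column, centre row, width, height] in pixels, round what is visible of it).
- regions_of(name, camera): "region" (420x560 bool, what is visible of it) and "extent" ([centre column, centre row, width, height] in pixels, round what is visible of it).
The state is a dict: "t": time; "joint_pos": joint angles; "qvel": joint speeds; "effort": joint torques, N m; "tcp_pos": TCP position; "ee_rot": TCP orientation; "wrist_force": force on the tool from outside, world axes, zero at the start; "moment": the same for the moment, N m; "grip_width": finger opening in mm.
Only numpy, scipy, OpenCV 4.12 (cv2) and the standard library are available. Lean on these libraries where they do the work, as an engineer would, in place of code of your own. Each camera call takes 0.05 s, during which the arm holds its last target. There are 200 camera calls.

### The job

Load the four finished circuit modules into the four bakelite nests on the mat, each in the nest whose pocket has the shape and size of its board (either way round), lying flat on the pocket floor. Keep them upright, set them down in the pocket rather than dropping them, and leave the solder spool and the parts tin where they stand.

Things in the scene. Friction and masses are not known exactly. Their poses are not given: they have to be found in the camera images.
- round_module: ROUND module: purple round board 60 mm across; upright black can with silver top (22 mm across) at its centre; a 7 mm high white connector near the +x edge. Board 2 mm thick; the centre part tops out 28 mm above the origin: grip it there, fingers closing along y (beside it only parts under 2 mm high). About 45 g. Origin: centre of the board's underside; z up, flat on the bench at the start.
- large_module: LARGE SQUARE module: purple board 60 x 60 mm; dark transformer with yellowish tape (x 26, y 24 mm) at its centre; parts up to 9 mm high near the +x and -x edges. Board 2 mm thick; the centre part tops out 28 mm above the origin: grip it there, fingers closing along y (beside it only parts under 2 mm high). About 110 g. Origin: centre of the board's underside; z up, flat on the bench at the start.
- small_module: SMALL SQUARE module: purple board 38 x 38 mm; grey box capacitor (x 26, y 15 mm) at its centre. Board 2 mm thick; the centre part tops out 28 mm above the origin: grip it there, fingers closing along y (beside it only parts under 2 mm high). About 35 g. Origin: centre of the board's underside; z up, flat on the bench at the start.
- long_module: LONG module: purple board 86 (x) by 32 mm (y); finned aluminium heat sink (x 30, y 20 mm) at its centre; a green 9 mm high terminal block at each end. Board 2 mm thick; the centre part tops out 28 mm above the origin: grip it there, fingers closing along y (beside it only parts under 2 mm high). About 75 g. Origin: centre of the board's underside; z up, flat on the bench at the start.
- round_nest: Nest of the round module: fixed brown bakelite plate, 90 x 90 mm, with a ROUND pocket 68 mm across. Plate 10 mm thick; pale pocket floor with dark middle 3 mm above the bench, where the board's underside must lie. Pocket leaves 4 mm all round the board, bevelled to 9 mm at the rim. Origin: centre of the plate's underside, below the pocket's centre; x, y along its sides, z up.
- large_nest: Nest of the large module: fixed brown bakelite plate, 90 x 90 mm, with a LARGE SQUARE pocket 68 x 68 mm. Plate 10 mm thick; pale pocket floor with dark middle 3 mm above the bench, where the board's underside must lie. Pocket leaves 4 mm all round the board, bevelled to 9 mm at the rim. Origin: centre of the plate's underside, below the pocket's centre; x, y along its sides, z up.
- small_nest: Nest of the small module: fixed brown bakelite plate, 68 x 68 mm, with a SMALL SQUARE pocket 46 x 46 mm. Plate 10 mm thick; pale pocket floor with dark middle 3 mm above the bench, where the board's underside must lie. Pocket leaves 4 mm all round the board, bevelled to 9 mm at the rim. Origin: centre of the plate's underside, below the pocket's centre; x, y along its sides, z up.
- long_nest: Nest of the long module: fixed brown bakelite plate, 116 (x) by 62 mm (y), with a LONG pocket 94 (x) by 40 mm (y). Plate 10 mm thick; pale pocket floor with dark middle 3 mm above the bench, where the board's underside must lie. Pocket leaves 4 mm all round the board, bevelled to 9 mm at the rim. Origin: centre of the plate's underside, below the pocket's centre; x, y along its sides, z up.
- solder_spool: Bystander: solder spool standing on one black flange, 56 mm across, 42 mm high, 280 g, loose. Origin: centre of its underside. It stands among the modules and nests. A small closed jar (44 mm across, 45 mm high) stands among them too; nothing else on the working part of the mat is taller than 45 mm.
- parts_tin: Bystander: open, shallow metal tin with a few small components in it, 66 x 50 mm, 16 mm high, 150 g, loose. Origin: centre of its underside. It stands among the modules and nests.
Things that resemble listed ones, but are neither listed nor needed, are in the scene too. What is shaped like the round_module but pink is not meant. Leave any red look-alike of the round_nest alone.

How it is judged:
By the outcome, as a careful person would: the job done as asked, in the order asked, and still so for the second after the job is handed in, with the robot touching nothing.
It also fails if it takes over 96 s, if anything falls off the work surface, if the arm or the gripper's body presses on something with over 40 N, if the wrist force passes 120 N, or if a joint passes its speed limit or range.

## Working session

There is one attempt and no reset: what is moved stays moved. The work goes in short steps, each a Python script; the robot and the scene stay as the last script left them, time stands still between calls to the robot, and variables do not carry over. Pictures are saved under pics/ and viewed, about 12 in all and at most 16, crops included, and the job is handed in when it is done.

```bash
ls; mkdir -p pics; python3 - <<'E'
from station import *
import cv2,numpy as np
for n in("top","scene"):
    im=get_image(n); cv2.imwrite(f"pics/{n}0.png",im[:,:,::-1]); c=get_calibration(n)
    print(n,{k:np.round(v,3).tolist() for k,v in c.items()})
    for k in("round_module","large_module","small_module","long_module","round_nest","large_nest","small_nest","long_nest","solder_spool","parts_tin"):
        print(k,[(np.round(d["extent"],1).tolist(),round(float(d["score"]),2)) for d in regions_of(k,n)])
o=get_obs();print({k:o[k] for k in("t","tcp_pos","ee_rot","grip_width")})
try: print(grasp_offset)
except Exception as e: print(e)
E
```

```text
pics
top {'fx': 529.34, 'fy': 529.34, 'cx': 281.497, 'cy': 205.995, 'R': [[0.008, -1.0, -0.005], [-0.983, -0.007, -0.181], [0.181, 0.007, -0.983]], 't': [-5.576, 435.19, 1542.992]}
round_module [([210.5, 219.8, 17.2, 20.6], 0.74), ([179.9, 230.1, 18.1, 20.2], 0.56)]
large_module [([142.9, 191.1, 26.0, 20.5], 0.6), ([228.7, 145.8, 39.8, 38.6], 0.36)]
small_module [([323.9, 195.7, 15.6, 15.6], 0.47), ([178.4, 228.4, 18.3, 21.9], 0.16)]
long_module [([333.0, 145.4, 25.3, 18.2], 0.62)]
round_nest [([376.6, 232.3, 38.2, 36.6], 0.81), ([228.8, 143.9, 42.0, 37.7], 0.15)]
large_nest [([228.8, 143.5, 40.3, 38.0], 0.73)]
small_nest [([424.1, 182.9, 26.2, 31.9], 0.73)]
long_nest [([250.2, 204.5, 23.3, 37.2], 0.83)]
solder_spool [([196.0, 179.6, 24.0, 20.9], 0.84)]
parts_tin []
scene {'fx': 382.071, 'fy': 382.071, 'cx': 279.836, 'cy': 209.68, 'R': [[0.745, 0.667, -0.014], [0.542, -0.617, -0.57], [-0.389, 0.417, -0.822]], 't': [-317.907, -228.71, 1131.802]}
round_module [([321.6, 157.5, 16.7, 17.4], 0.81), ([333.1, 134.9, 20.7, 17.1], 0.55)]
large_module [([391.1, 130.2, 21.9, 16.8], 0.53)]
small_module [([258.7, 254.2, 18.4, 20.3], 0.76)]
long_module [([297.9, 308.5, 42.1, 27.3], 0.76), ([392.2, 131.2, 24.1, 19.6], 0.68)]
round_nest [([109.0, 248.0, 40.8, 44.2], 0.77), ([168.5, 270.5, 45.8, 48.0], 0.72), ([224.8, 305.4, 35.2, 36.1], 0.72), ([257.1, 253.5, 18.9, 18.2], 0.61)]
large_nest [([384.0, 212.8, 36.2, 32.0], 0.94), ([334.2, 134.4, 20.3, 16.7], 0.43)]
small_nest [([161.7, 374.6, 38.6, 44.1], 0.96), ([391.5, 131.4, 21.6, 15.4], 0.69)]
long_nest [([313.1, 189.4, 51.4, 35.7], 0.58)]
solder_spool [([373.4, 164.5, 21.7, 27.6], 0.92)]
parts_tin [([226.1, 305.1, 34.9, 37.0], 0.66)]
{'t': 1.1, 'tcp_pos': array([ 190.58174929, -595.26102759,  231.30308461]), 'ee_rot': array([ 1.79999650e+02, -1.71475541e-03, -7.22481915e+01]), 'grip_width': 85.10669895987311}
18.700000000000003
```

```bash
python3 - <<'E'
import cv2
a=cv2.imread("pics/top0.png");cv2.imwrite("pics/a.png",cv2.resize(a[100:270,110:310],None,fx=3.5,fy=3.5,interpolation=cv2.INTER_CUBIC))
cv2.imwrite("pics/b.png",cv2.resize(a[100:270,270:470],None,fx=3.5,fy=3.5,interpolation=cv2.INTER_CUBIC))
E
```

```text
(no output)
```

View pics/top0.png

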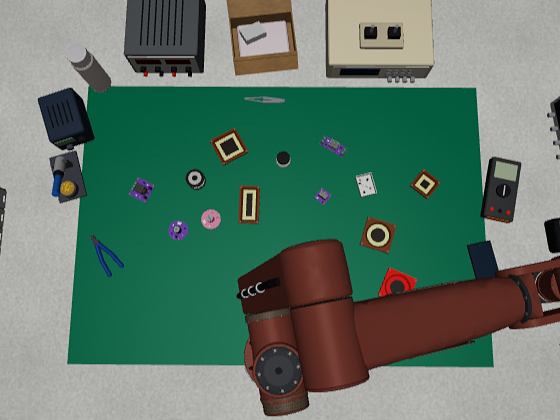

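View pics/a.png

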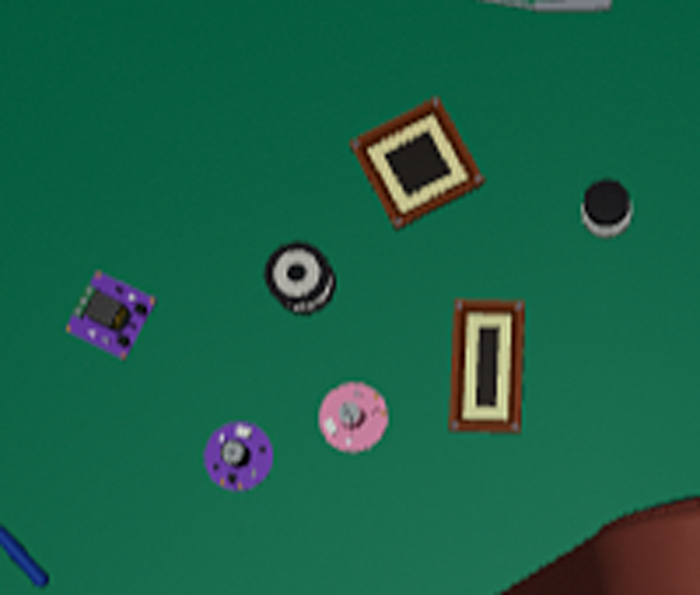

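View pics/b.png

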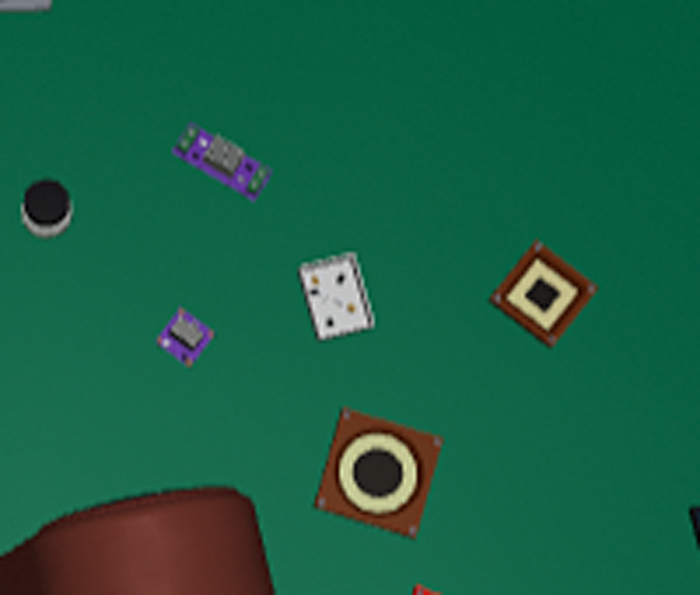

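View pics/scene0.png

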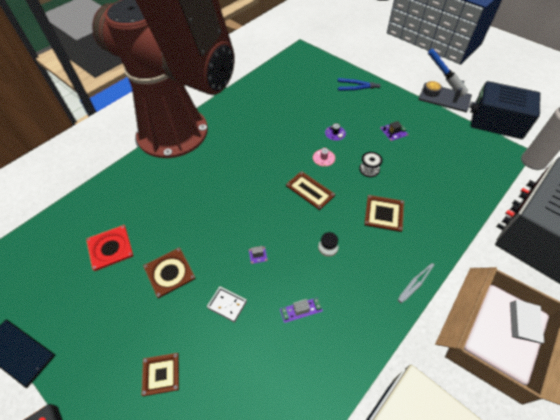

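```bash
cat > vis.py <<'E'
import cv2,numpy as np
from scipy.optimize import minimize
from station import *
B=lambda x,y,z0,z1:np.array([[a*x/2,b*y/2,z] for a in(-1,1) for b in(-1,1) for z in(z0,z1)])
C=lambda d,z0,z1:np.array([[d/2*np.cos(t),d/2*np.sin(t),z] for t in np.arange(0,6.28,.2) for z in(z0,z1)])
V=np.vstack
M=dict(round_module=V([C(60,0,2),C(22,2,28)]),large_module=V([B(60,60,0,2),B(26,24,2,28)]),small_module=V([B(38,38,0,2),B(26,15,2,28)]),
 long_module=V([B(86,32,0,2),B(30,20,2,28)]),round_nest=B(90,90,0,10),large_nest=B(90,90,0,10),small_nest=B(68,68,0,10),long_nest=B(116,62,0,10))
S=8
def proj(c,P):
    q=P@c["R"].T+c["t"]; return np.c_[c["fx"]*q[:,0]/q[:,2]+c["cx"],c["fy"]*q[:,1]/q[:,2]+c["cy"]]
def unproj(c,uv,z):
    d=np.array([(uv[0]-c["cx"])/c["fx"],(uv[1]-c["cy"])/c["fy"],1])@c["R"]; o=-c["R"].T@c["t"]
    return (o+d*(z-o[2])/d[2])[:2]
def world(m,p,z=0):
    a=np.radians(p[2]);r=np.array([[np.cos(a),-np.sin(a)],[np.sin(a),np.cos(a)]])
    return np.c_[m[:,:2]@r.T+p[:2],m[:,2]+z]
def fit(img,c,name,uv,z=0,half=32,yaw0=None):
    "pose x,y,yaw of name seen near pixel uv, from the hull of its non-green blob"
    x0,y0=int(uv[0])-half,int(uv[1])-half
    f=cv2.resize(img[y0:y0+2*half,x0:x0+2*half].astype(np.float32),None,fx=S,fy=S,interpolation=cv2.INTER_CUBIC)
    g=(f[...,1]-f[...,0])/(f.sum(2)+30); mat=np.median(g)
    m=(g<mat*.55).astype(np.uint8)
    lab=cv2.connectedComponents(cv2.morphologyEx(m,cv2.MORPH_CLOSE,np.ones((9,9))))[1]
    k=np.bincount(lab[half*S-30:half*S+30,half*S-30:half*S+30].ravel(),minlength=2);k[0]=0;k=k.argmax()
    h=cv2.convexHull(cv2.findNonZero((lab==k).astype(np.uint8)))
    T=cv2.fillConvexPoly(np.zeros(m.shape,np.uint8),h,1)
    def cost(p):
        q=(proj(c,world(M[name],p,z))-[x0,y0]+.5)*S-.5
        R=cv2.fillConvexPoly(np.zeros_like(T),cv2.convexHull((q*16).round().astype(np.int32)),1,shift=4)
        return np.count_nonzero(R!=T)/T.sum()
    s=unproj(c,uv,5);best=None
    for a in ([0,22,45,67,90,112,135,157] if yaw0 is None else [yaw0]):
        r=minimize(cost,[*s,a],method="Nelder-Mead",options=dict(initial_simplex=[[*s,a],[s[0]+8,s[1],a],[s[0],s[1]+8,a],[*s,a+10]],xatol=.05,fatol=1e-5))
        if best is None or r.fun<best.fun:best=r
    return best.x,best.fun
E
python3 - <<'E'
from vis import *
U=dict(round_module=((178,230),(336,133)),large_module=((142,190),(394,131)),small_module=((323,196),(258,254)),long_module=((333,146),(300,309)),
round_nest=((377,234),(168,272)),large_nest=((229,146),(384,213)),small_nest=((425,184),(160,374)),long_nest=((249,204),(311,190)),
)
a={n:cv2.imread(f"pics/{n}0.png")[:,:,::-1] for n in("top","scene")}
c={n:get_calibration(n) for n in a}
for k,u in U.items():
    for n,uv in zip(("top","scene"),u):
        p,f=fit(a[n],c[n],k,uv,half=22 if k=="round_module" and n=="top" else (14 if k=="round_module" else 30))
        print(k,n,p.round(1),round(f,3))
for k,uv in dict(spool=(196,179),jar=(283,158),tin=(366,185),pink=(211,219),red=(398,284)).items(): print(k,unproj(c["top"],uv,15).round())
I=lambda n,x,y,h:cv2.resize(a[n][y-h:y+h,x-h:x+h,::-1],(390,290),interpolation=cv2.INTER_CUBIC)
cv2.imwrite("pics/c.png",V([np.hstack([I("top",142,190,17),I("scene",394,131,17)]),np.hstack([I("top",178,230,17),I("scene",336,133,17)])]))
E
```

```text
round_module top [365.9 313.8  93.6] 0.065
round_module scene [363.6 312.3 101.1] 0.117
large_module top [490.9 431.5 -24.7] 0.078
large_module scene [488.9 430.4  64.9] 0.073
small_module top [ 475.2 -127.5   52. ] 0.107
small_module scene [ 472.6 -129.1  143.3] 0.13
long_module top [ 635.  -161.7  239.8] 0.1
long_module scene [ 632.2 -163.8   58.2] 0.071
round_nest top [ 356.1 -293.7  -17. ] 0.044
round_nest scene [ 350.8 -294.3   73.4] 0.044
large_nest top [631.6 164.6  30.1] 0.051
large_nest scene [627.3 165.8  29.8] 0.042
small_nest top [ 515.1 -442.4   50.7] 0.042
small_nest scene [ 511.1 -443.4   50.6] 0.036
long_nest top [446.6  98.7 178.7] 0.044
long_nest scene [443.1  99.5  -1. ] 0.034
spool [522. 261.]
jar [591.  -5.]
tin [ 507. -260.]
pink [398. 211.]
red [ 208. -348.]
```

View pics/c.png

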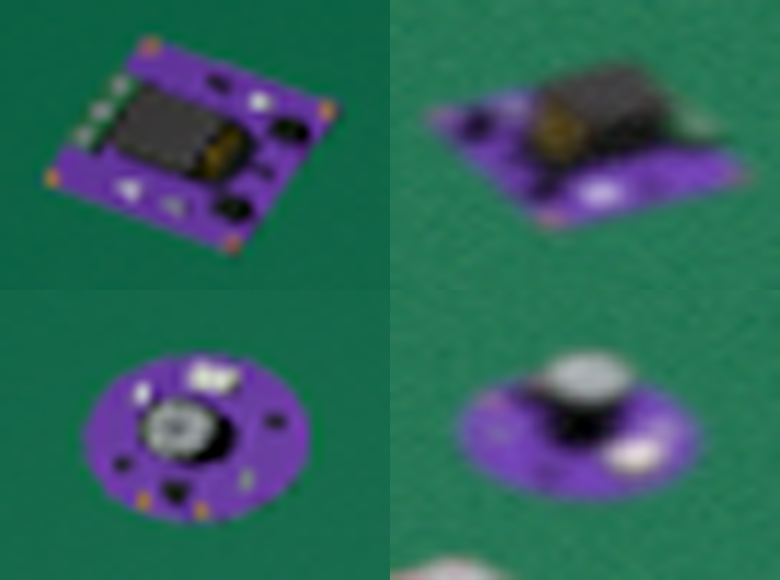

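```bash
cat > job.py <<'E'
from vis import *
P=dict(round=((364.8,313,-12),22),large=((490,431,65),24),small=((474,-128.3,52.5),15),long=((633.6,-162.7,59),20))
N=dict(round=(353.5,-294,-17),large=(629.5,165.2,30),small=(513,-443,50.7),long=(444.9,99,-1.2))
HI=115;G=7
def opts(p,step):
    r=[]
    for y in np.arange(p[2]+90-360,p[2]+451,step):
        q=solve_ik([p[0],p[1],HI],[180,0,y])
        if q is not None and abs(q[5])<140 and abs(y)<=360: r.append((y,q[5]))
    return r
def hi(p,y): goto([p[0],p[1],HI],[180,0,y])
def pick(n,y):
    p,w=P[n]; hi(p,y); grip(w+22,30)
    move_l([p[0],p[1],45],speed=200); move_l([p[0],p[1],G],speed=60)
    grip(w-8,30); o=get_obs(); print(n,"grip",round(o["grip_width"],1),o["wrist_force"].round(1))
    move_l([p[0],p[1],HI],speed=150); o=get_obs(); print(" lifted",round(o["grip_width"],1),o["wrist_force"].round(1),round(o["t"],1))
def place(n,y):
    p=N[n]; hi(p,y); move_l([p[0],p[1],40],speed=200); move_l([p[0],p[1],G+3+2],speed=50)
    f0=get_obs()["wrist_force"][2]
    for d in np.arange(1.5,-1.1,-.5):
        move_l([p[0],p[1],G+3+d],speed=15); f=get_obs()["wrist_force"][2]
        if f-f0>1.5: break
    print(" contact at",d,round(f-f0,1),get_obs()["tcp_pos"].round(1))
    grip(P[n][1]+8); move_l([p[0],p[1],HI],speed=150); print(" t",round(get_obs()["t"],1))
def run(n):
    a=opts(P[n][0],180); b=opts(N[n],180 if n=="long" else 90)
    if n=="round": b=[(y,j) for y in range(-350,360,10) for j in [solve_ik([*N[n][:2],HI],[180,0,y])] if j is not None and abs(j[5])<140 for j in [j[5]]]
    (ya,_),(yb,_)=min(((i,j) for i in a for j in b),key=lambda t:abs(t[0][1]-t[1][1])+.5*abs(t[0][1]))
    print(n,"yaw",ya,yb); pick(n,ya); place(n,yb)
E
python3 - <<'E'
from job import *
run("small")
im=get_image("top");cv2.imwrite("pics/t1.png",im[:,:,::-1]);s=get_image("scene")[:,:,::-1]
I=lambda a,x,y,h:cv2.resize(a[y-h:y+h,x-h:x+h],(400,400),interpolation=cv2.INTER_CUBIC)
cv2.imwrite("pics/d.png",np.hstack([I(im[:,:,::-1],425,184,25),I(s,160,372,28)]))
E
```

```text
small yaw -37.5 -39.30000000000001
small grip 14.1 [ 1.  -0.4  1.4]
 lifted 14.3 [-0.2 -0.6 -1.2] 6.1
 contact at 0.0 4.4 [ 513.1 -443.1   10.6]
 t 10.7
```

View pics/d.png

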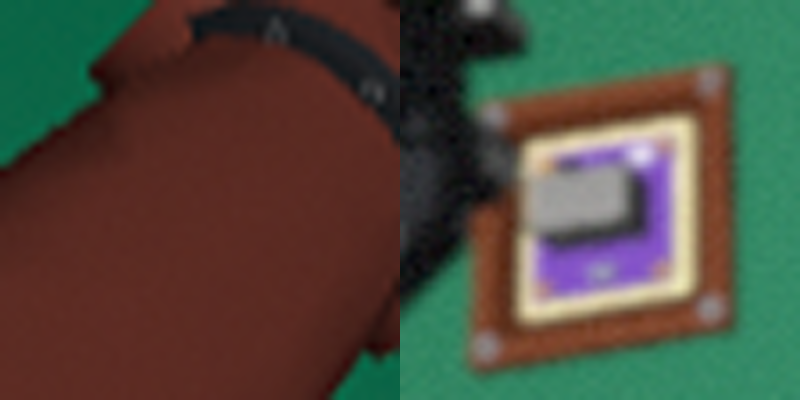

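The scene view (right) shows the small board inside its pocket with an even pale margin around it; the top view is blocked by the arm. Long module next.

```bash
python3 - <<'E'
from job import *
run("long")
E
python3 - <<'E'
from job import *
run("large")
s=get_image("scene")[:,:,::-1]
I=lambda a,x,y,h:cv2.resize(a[y-h:y+h,x-h:x+h],(400,400),interpolation=cv2.INTER_CUBIC)
cv2.imwrite("pics/e.png",np.hstack([I(s,311,188,32),I(s,384,211,28)]))
E
```

```text
long yaw -31 -91.19999999999999
long grip 19.3 [-0.2  0.1  1.5]
 lifted 19.3 [-0.4 -0.5 -0.9] 14.7
 contact at 0.0 7.0 [445.1  99.   10.6]
 t 19.4
large yaw 335 -60
large grip 23.6 [-0.3 -0.1  1.7]
 lifted 23.4 [ 0.   0.2 -1.3] 23.4
 contact at 0.0 5.8 [629.7 165.2  10.7]
 t 27.9
```

View pics/e.png

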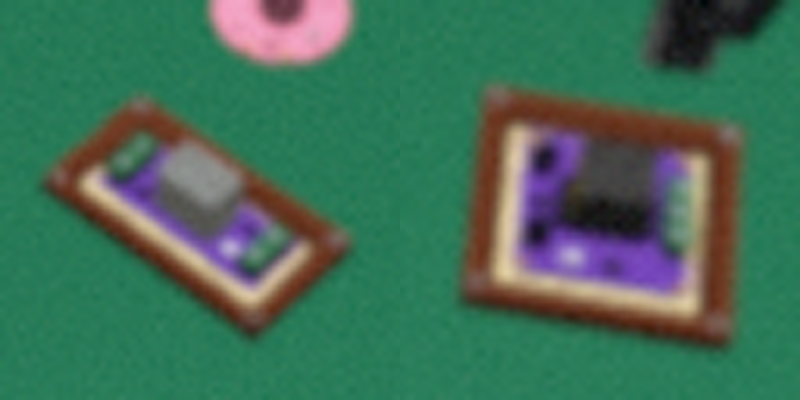

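```bash
python3 - <<'E'
from job import *
run("round")
goto([400,-480,250],[180,0,-72]) if solve_ik([400,-480,250],[180,0,-72]) is not None else None
move_j([-120,12.4,92.4,0,75.1,-6.4])
t=get_image("top")[:,:,::-1];s=get_image("scene")[:,:,::-1]
cv2.imwrite("pics/t2.png",t);cv2.imwrite("pics/s2.png",s)
I=lambda a,x,y,h:cv2.resize(a[y-h:y+h,x-h:x+h],(266,266),interpolation=cv2.INTER_CUBIC)
cv2.imwrite("pics/f.png",V([np.hstack([I(t,249,204,24),I(t,229,146,24),I(t,377,234,24)]),np.hstack([I(t,425,184,24),I(s,168,270,28),I(s,160,372,28)])]))
print(get_obs()["t"])
E
```

```text
round yaw -282 0
round grip 20.1 [ 0.2 -0.5  2.5]
 lifted 20.6 [ 0.4 -0.3 -0.5] 32.4
 contact at 0.5 2.1 [ 353.6 -294.1   10.6]
 t 37.7
41.175
```

View pics/f.png

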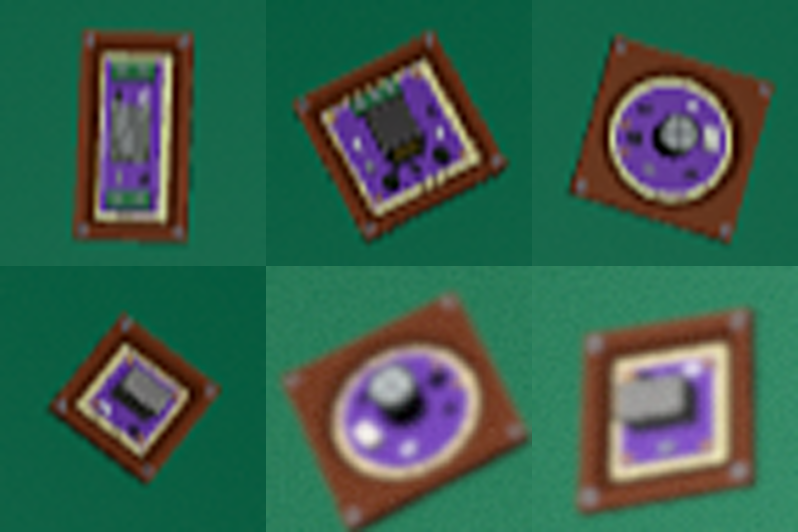

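View pics/t2.png

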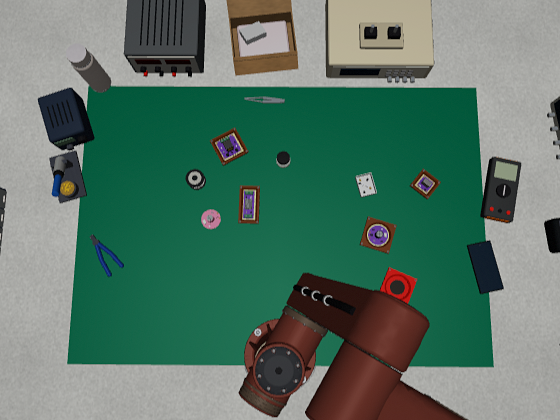

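All four boards sit in their pockets, with pale floor visible around each one. The spool (196,179) and tin (366,184) are at their original pixels. One numeric check of the margins before I hand in.

```bash
python3 - <<'E'
from job import *
for cam,f,U in(("top","t2",dict(round=(377,234),large=(229,146),small=(425,184),long=(249,204))),("scene","s2",dict(round=(168,272),large=(384,213),small=(160,374),long=(311,190)))):
    im=cv2.imread(f"pics/{f}.png")[:,:,::-1];c=get_calibration(cam)
    for n,uv in U.items():
        p,_=fit(im,c,n+"_nest",uv,half=30)
        b=im[uv[1]-25:uv[1]+25,uv[0]-25:uv[0]+25].astype(np.float32);b=cv2.resize(b,None,fx=8,fy=8,interpolation=cv2.INTER_CUBIC)
        m=((b[...,2]>b[...,0]*1.1)&(b[...,2]>b[...,1]*1.25)).astype(np.uint8)
        m=cv2.morphologyEx(m,cv2.MORPH_OPEN,np.ones((7,7)))
        h=cv2.convexHull(cv2.findNonZero(m))[:,0]/8.+[uv[0]-25.4,uv[1]-25.4]
        r=cv2.minAreaRect(np.array([unproj(c,q,5) for q in h],np.float32))
        a=np.radians(p[2]);d=np.array(r[0])-p[:2]
        print(cam,n,"nest",p.round(1),"offset in nest axes",np.round([d@[np.cos(a),np.sin(a)],d@[-np.sin(a),np.cos(a)]],1),"size",np.round(r[1],1),"angle",round(r[2],1))
E
```

```text
top round nest [ 355.5 -293.6   73.2] offset in nest axes [0.1 0.2] size [58.6 58.3] angle 44.6
top large nest [631.4 164.4  29.6] offset in nest axes [-0.3  2. ] size [60.5 60.3] angle 29.4
top small nest [ 515.6 -442.4   51.5] offset in nest axes [-0.7  1.1] size [37.7 37.6] angle 49.3
top long nest [446.7  98.5  -1.3] offset in nest axes [-0.3  1.2] size [32.3 83.7] angle 88.9
scene round nest [ 350.7 -294.5   73.1] offset in nest axes [ 0.3 -2. ] size [56.2 57.2] angle 74.4
scene large nest [627.5 166.   29.8] offset in nest axes [-0.   0.6] size [57.3 61.2] angle 29.7
scene small nest [ 511.1 -443.3   50.6] offset in nest axes [-0.  -0.8] size [35.9 36.6] angle 51.0
scene long nest [443.   99.7 179. ] offset in nest axes [-1.1 -0.4] size [31.9 80.9] angle 88.6
```

All offsets are 2 mm or less, against 4 mm of clearance, and the angles are aligned.

```bash
python3 -c "
from station import *
sign_off();print(get_obs()['t'])"
```

```text
the job is handed in; nothing more can be done
the job is handed in; nothing more can be done
```

All four modules (small, long, large, then round) are in their matching nests. I lowered each one until it touched the pocket floor before releasing it, and handed the job in at about 41 s.

- **Position:** the last check from both cameras put every board within about 2 mm of its pocket centre, against 4 mm of clearance. The large, small and long boards are aligned to within about 2–3° of their nests.
- **Height:** all four touched down at the same tool height (10.6–10.7 mm), which fits boards lying flat on the floor.
- **Left alone:** the spool, parts tin, jar, pink look-alike and red look-alike nest were not touched and show no movement in the last top picture.
- **Disagreements:** the two cameras differed by about 4 mm in x on the nests, so I used their average. In the scene view the margins of the long and large boards looked uneven, but the measured offsets did not bear that out.

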